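# Hold a sample flask down on a touch-start mixer

## Robot

A 7-joint arm with a two-finger parallel gripper is mounted at the origin on the work surface. World frame = base frame: x ahead of the robot, y to its left, z up, the work surface at z = 0. Lengths are in m, angles in rad, forces in N, time in s.
With the tool pointing down it reaches from about 0.425 to 1.025 m from the base axis. Payload 3.6 kg.
Tool frame: the origin (TCP) lies midway between the tips of the shut fingers; the grasp point (between the pads) lies 19 mm behind it (ctrl.grasp_offset is the distance from the TCP to the grasp point, in m); z points along the fingers, y is the direction in which the jaws open and shut (so a half turn about z gives the same grasp; the last joint's range is limited). The gripper opens to 85 mm and grips with 20 to 120 N. Pads are 22 mm wide; open, the fingers measure 114 mm over their backs; the gripper's body (76 mm by 85 mm) begins 54 mm behind the grasp point. The pads swing forward as they close: fully open they stand 13 mm farther back than shut.
Start: joints at [-1.339, 0.591, 0.048, 1.609, -0.033, 0.943, -0.034], TCP at [0.231, 0.687, 0.231] pointing down, gripper open.
Joint ranges: [-2.69, 2.69], [-0.47, 2.24], [-1.27, 1.36], [0.19, 2.51], [-1.53, 4.68], [0.08, 2.07], [-3.09, 3.09]. Speed limits (rad/s): [2.57, 2.57, 3.14, 3.14, 3.14, 3.14, 3.14].

## Interface

Orientations are given as a unit quaternion [w, x, y, z].
In Python, from station import sensors, imaging, order, ctrl gives the robot as it stands.
- The arm moves only by the tool carry_out, never from a script. Its argument "series" is a list that holds one entry, the list of rows, each a list of 7 numbers: the shift along the tool's x, y, z in m, then the turn, a rotation vector about the tool's x, y, z in rad, then the opening, from 0 (shut) to 1 (fully open). A call has 1 to 10 rows; each row shifts and turns the commanded pose from where the row before left it, along the tool's axes as they then stand; what a row does not reach is not made up. A row lasts 1/8 s, in which the tool goes at most 62.5 mm and 10.7 degrees, less where a joint would pass 70% of its speed; a pose out of reach is approached as far as the arm can. A call with a gripper value outside its range is refused whole. The fingers move at their own pace and stop on an object; "grip_force" is the grip in N (left out, the last holds). Time passes only in rows, so rows that do not move let the fingers close. It gives the time, the measured TCP pose, the force and the opening at its end, in the units of the state.
- sensors.sense(): the state, without advancing time (a new reading comes with each control period).
- imaging.grab_frame(name): name is "scene" or "top"; returns the picture (420x560x3 uint8, red, green, blue); there is no depth.
- imaging.camera_info(name): a dict with "fx", "fy", "cx", "cy" (pixels), "dist" ([k1, k2, p1, p2, k3] as OpenCV has them; the pictures are not rectified), "origin" and "orientation" of the camera in the world. Camera axes: x right, y up, looking along -z (the intrinsics and any distortion apply to the point x, -y, -z); pixel columns grow to the right and rows downward; lengths in m; the calibration is good to about 2 mm. A picture is of the moment at which its call begins. camera_info takes no time and is no camera call.
- order.hand_in(): hands the job in, once; it reports no verdict.
The state is a dict: "t": time; "qpos": joint angles; "dq": joint speeds; "joint_efforts": joint torques, N m; "tool_pos": TCP position; "ee_rot": TCP orientation; "force": force on the tool from outside, world axes, zero at the start; "ft_torque": the same for the moment, N m; "finger_gap": finger opening in m.
Only numpy, scipy, OpenCV 4.12 (cv2) and the standard library are available. Lean on these libraries where they do the work, as an engineer would, in place of code of your own. Each camera call takes 0.05 s, during which the arm holds its last target. There are 200 camera calls.

## Task

Slide the mixer's speed slider until its white pointer stands in the green zone. Then take the amber flask from the tray, set it upright in the mixer's sprung ring cradle and press it down almost to the cradle's stop, firmly but without ramming the glass. The mixer only runs while it is pressed, so finish still holding the flask down like that, with the slider still in the green, and leave the other things where they are.

Things in the scene. Friction and masses are not known exactly. Their poses are not given: they have to be found in the camera images.
- speed_top (a point): Centre of the top of the speed slider's black grip (white line over its middle, white pointer at its foot): 28 mm across the track, 20 mm along it, 36 mm tall, on a track whose top is 38 mm above the table. It slides with about 1.5 N friction and stays where left. The track lies on the low front deck (30 mm high) of the white mixer, on the robot's side.
- speed (a joint): Speed slider along its track, m: 0 to 0.12, growing in the direction of the +y axis of mark (which is the mixer's +y). Starts between 0 and 0.03.
- mark: Green zone: flat bright green tile on the mixer's deck beside the slider track, 14 mm along the track (its y axis), 16 mm across, 2 mm high; origin at the centre of its underside. It has the mixer's yaw: x points from slider to cradle. The track's centre line is 35 mm to its -x side. Its place along the track varies. In the zone = the grip's middle within 7 mm of the tile's middle along y.
- cradle_seat (a point): Centre of the lower mouth of the sprung ring cradle, a steel funnel ring on three coil springs over the mixer's rear housing (50 mm high): inner diameter 44 mm here, 76 mm at the rim 14 mm higher; outer 84 mm. Unpressed this point is 77 mm above the table; it sinks with the ring. A flask seated upright has its underside 2 to 3 mm below this point (flask centre 55 to 56 mm above it).
- cradle (a joint): How far the ring is pressed straight down, m: 0 up, 0.018 at its hard stop. Springs: about 5 N starts it moving (the flask's weight alone does not), about 10 N at 12 mm, about 13 N at the stop. It springs back up when let go.
- flask_center (a point): Amber round flask, black stopper, 116 mm tall in all; point on its axis (z) 58 mm above its underside. Bulb 64 mm in diameter, its middle 27 mm above the underside; flat foot 35 mm; straight neck 24 mm in diameter from 57 to 100 mm up; stopper 28 mm in diameter above. 0.13 to 0.25 kg. Stands upright in a steel tray (floor 4 mm, rim 20 mm above the table), in either of two places.
- flask_b_center (a point): Bystander: blue flask with a white stopper, same shape and size as the amber one, in the same tray, about 120 mm from it; point on its axis half-way up.
- stopper_center (a point): Bystander: spare rubber stopper, 28 mm in diameter, 22 mm tall, standing in the tray's far part; point at its centre.
- jar_center (a point): Bystander: sample jar, 52 mm in diameter, 75 mm tall; point at its centre.
- bowl_center (a point): Bystander: steel bowl, 130 mm in diameter, 50 mm tall; point at its centre.
- sieve_center (a point): Bystander: brass sieve ring, 120 mm in diameter, 45 mm tall; point at its centre.
- spatula_grip (a point): Bystander: spatula lying on the table; point on its handle.
- wash_bottle_center (a point): Bystander: white bottle with red cap, 64 mm in diameter, 160 mm tall; point at its centre.

How it is judged:
By the outcome, as a careful person would: the job done as asked, in the order asked, and still so for the second after the job is handed in, while the arm keeps its last pose, push and grip.
It also fails if it takes over 54 s, if anything falls off the work surface, if the arm or the gripper's body presses on something with over 40 N, if the wrist force passes 120 N, or if a joint passes its speed limit or range.

## Working session

There is one attempt and no reset: what is moved stays moved. The work goes in short steps, Python scripts to look and compute and a tool call to move; the robot and the scene stay as the last step left them, time stands still between calls to the robot, and variables do not carry over. Pictures are saved under pics/ and viewed, about 8 in all and at most 12, crops included, and the job is handed in when it is done.

Besides the shell and the picture viewer there is one more tool, called after "Emit:" by a JSON object that holds its "name" and its "arguments". carry_out: Moves the arm, as the interface text tells. Its arguments: {"type":"object","properties":{"series":{"type":"array","items":{"type":"array","items":{"type":"array","items":{"type":"number"}}}},"grip_force":{"type":"number"}},"required":["series"]}

```bash
mkdir -p pics; ls; python3 - <<'E'
from station import sensors, imaging, ctrl
import cv2
print(sensors.sense()); print(ctrl.grasp_offset)
for n in ("scene","top"):
    print(n,imaging.camera_info(n))
    im=imaging.grab_frame(n); cv2.imwrite(f"pics/{n}0.png",im[:,:,::-1])
E
```

```text
pics
{'t': 0.0, 'qpos': array([-1.33950095,  0.59213701,  0.04830076,  1.60983544, -0.03330814,
        0.94271777, -0.03371835]), 'dq': array([ 5.07351395e-04,  2.59703922e-04, -1.53804765e-03, -5.06156729e-05,
        2.55152637e-04, -8.85802486e-05,  2.85228466e-04]), 'joint_efforts': array([ 7.63480821e-04, -5.48709083e+01,  1.54697131e+00, -1.98119956e+01,
        9.51394206e-03,  8.76419042e-03,  5.87973702e-06]), 'tool_pos': array([0.23108313, 0.68630071, 0.23012317]), 'ee_rot': array([-1.24091925e-04,  1.61656935e-01,  9.86846352e-01, -1.13957128e-03]), 'force': array([0.12761744, 0.44993112, 0.19967534]), 'ft_torque': array([-0.08039595,  0.01962321, -0.00623766]), 'finger_gap': 0.08561109278073263}
0.0187
scene {'fx': 424.53106846588, 'fy': 424.53106846588, 'cx': 281.02077379119663, 'cy': 211.73064053783853, 'dist': array([-0.01335001,  0.        ,  0.        ,  0.        ,  0.        ]), 'origin': array([ 1.17328749, -0.22261791,  0.99611702]), 'orientation': array([0.78595986, 0.2674643 , 0.16995742, 0.53089023])}
top {'fx': 392.4445858671818, 'fy': 392.4445858671818, 'cx': 279.50373687666246, 'cy': 218.53392569753947, 'dist': array([-0.09594373,  0.        ,  0.        ,  0.        ,  0.        ]), 'origin': array([0.42265642, 0.03722409, 0.99218619]), 'orientation': array([ 0.71510582,  0.04512695, -0.04577069, -0.69605479])}
```

View pics/scene0.png

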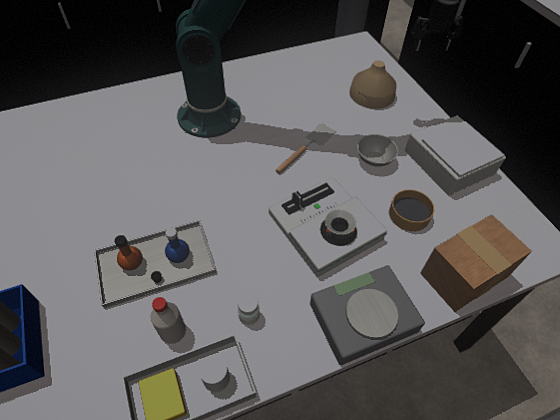

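View pics/top0.png

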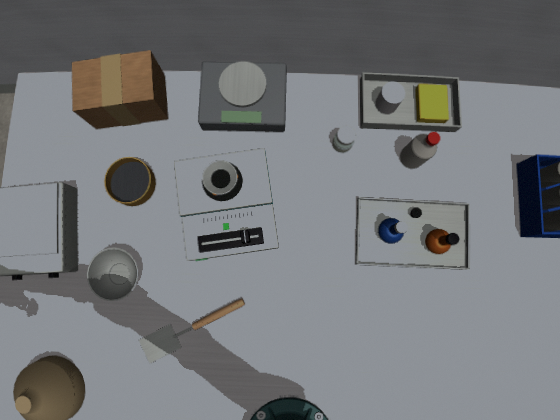

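The scene view shows the mixer around (325,225), with its grip near (297,198), the green tile at (317,206) and the ring at (340,226). The amber flask is at (128,255), left of the blue one. In the top view the grip is near (247,236), the tile at (226,226), the ring at (221,179) and the amber bulb at (438,241).

```bash
cat > h.py <<'E'
import numpy as np, cv2
from scipy.spatial.transform import Rotation as R
from station import sensors, imaging
def ray(n,p):
    c=imaging.camera_info(n); K=np.array([[c['fx'],0,c['cx']],[0,c['fy'],c['cy']],[0,0,1]])
    u=cv2.undistortPoints(np.array([[p]],float),K,c['dist'])[0,0]
    return c['origin'],R.from_quat(c['orientation'],scalar_first=True).apply([u[0],-u[1],-1])
def plane(n,p,z):
    o,d=ray(n,p); return o+d*(z-o[2])/d[2]
def tri(p,q):
    a,d=ray('scene',p); b,e=ray('top',q)
    s=np.linalg.lstsq(np.c_[d,-e],b-a,rcond=None)[0]; x,y=a+s[0]*d,b+s[1]*e
    return (x+y)/2, np.linalg.norm(x-y)
def proj(n,X):
    c=imaging.camera_info(n); K=np.array([[c['fx'],0,c['cx']],[0,c['fy'],c['cy']],[0,0,1]])
    v=R.from_quat(c['orientation'],scalar_first=True).inv().apply(np.array(X)-c['origin'])*[1,-1,-1]
    return cv2.projectPoints(v.reshape(-1,1,3),np.zeros(3),np.zeros(3),K,c['dist'])[0][:,0]
def blob(im,lo,hi,box):
    x0,y0,x1,y1=box; h=cv2.cvtColor(im[y0:y1,x0:x1],cv2.COLOR_RGB2HSV)
    m=cv2.inRange(h,np.array(lo),np.array(hi)); n,l,s,c=cv2.connectedComponentsWithStats(m)
    i=1+np.argmax(s[1:,4]); return c[i]+[x0,y0],s[i]+[x0,y0,0,0,0]
E
python3 - <<'E'
from h import *
I={n:cv2.imread(f"pics/{n}0.png")[:,:,::-1] for n in("scene","top")}
g={n:blob(I[n],(45,120,80),(80,255,255),b) for n,b in(("scene",(260,170,390,270)),("top",(170,145,285,262)))}
a={n:blob(I[n],(0,150,60),(15,255,255),b) for n,b in(("scene",(105,228,150,275)),("top",(415,220,465,260)))}
for n in I:
    print(n,'green',g[n],plane(n,g[n][0],.032)); print('amber',a[n],plane(n,a[n][0],.031))
print(tri(g['scene'][0],g['top'][0]),tri(a['scene'][0],a['top'][0]))
def crop(n,x,y,w,h,f): return cv2.resize(I[n][y:y+h,x:x+w],(w*f,h*f),interpolation=cv2.INTER_CUBIC)
L=np.vstack([crop('scene',265,175,130,100,6)]); cv2.imwrite('pics/c1.png',L[:,:,::-1])
L=crop('top',170,145,115,120,5); 
M=np.zeros((600,225,3),np.uint8); t=crop('scene',105,225,45,60,5); M[:300]=t; t=crop('top',420,215,45,60,5); M[300:]=t
cv2.imwrite('pics/c2.png',np.hstack([L,M])[:,:,::-1])
E
```

```text
scene green (array([316.42105263, 205.84210526]), array([314, 204,   6,   5,  19])) [0.52612455 0.16968819 0.032     ]
amber (array([125.85416667, 257.30729167]), array([117, 247,  22,  20, 192])) [ 0.49679597 -0.36736347  0.031     ]
top green (array([225.64705882, 225.91176471]), array([223, 223,   6,   7,  34])) [0.52492326 0.17022271 0.032     ]
amber (array([437.72857143, 242.76428571]), array([429, 230,  21,  24, 280])) [ 0.49680574 -0.35800915  0.031     ]
(array([0.52507302, 0.1703887 , 0.0304158 ]), np.float64(0.00011188286394341832)) (array([ 0.49600493, -0.36408929,  0.02666518]), np.float64(0.00833258397781394))
```

View pics/c1.png

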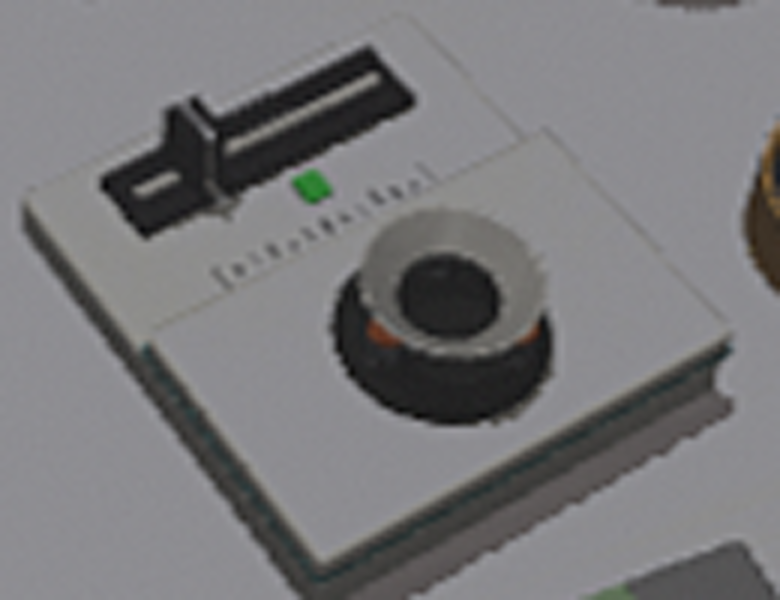

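View pics/c2.png

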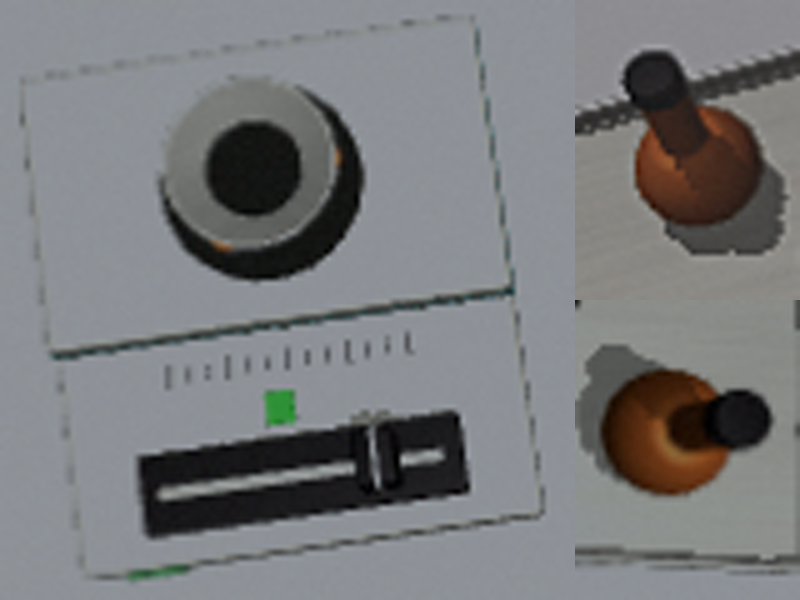

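The crops show the grip's white line at top-view (244.4,236), with its foot pointer at (244,227.2) there and (302,210) in the scene view. The cradle mouth is at top (220.2,178) and scene (340,225). The amber stopper is at top (452.6,239) and scene (121,241).

```bash
python3 - <<'E'
from h import *
T=lambda x,y:((x+.5)/5-.5+170,(y+.5)/5-.5+145)
S=lambda x,y:((x+.5)/6-.5+265,(y+.5)/6-.5+175)
np.set_printoptions(precision=4,suppress=True)
print('seat',plane('top',T(253,167),.077),plane('scene',S(450,298),.077),tri(S(450,298),T(253,167)))
print('rim c',plane('top',T(249,161),.091),plane('scene',S(455,282),.091))
for a,b,z in(((52,355),(513,290),.05),((22,77),(475,15),.05),((140,457),(457,412),.038),((150,537),(468,491),.038)):
    p,q=plane('top',T(*a),z),plane('top',T(*b),z); d=p-q; print('ydir',d, np.degrees(np.arctan2(-d[0],d[1])))
print('line top',plane('top',T(370,428),.074),plane('top',T(378,488),.074))
print('pointer',plane('top',T(372,414),.033),plane('scene',S(225,211),.033),tri(S(225,211),T(372,414)))
print('stopper',tri((121,241),(452.6,239)),plane('top',(452.6,239),.113),plane('scene',(121,241),.113))
print('bulb',tri((129.6,258),(438.4,241.4)),plane('top',(438.4,241.4),.031),plane('scene',(129.6,258),.031))
s=sensors.sense(); print(R.from_quat(s['ee_rot'],scalar_first=True).as_matrix())
E
```

```text
seat [0.6348 0.1823 0.077 ] [0.6351 0.1825 0.077 ] (array([0.6349, 0.1824, 0.0768]), np.float64(0.0002506320601489772))
rim c [0.6344 0.1821 0.091 ] [0.6364 0.1823 0.091 ]
ydir [-0.038   0.2238  0.    ] 9.635912978766676
ydir [-0.037   0.2247  0.    ] 9.355531302014928
ydir [-0.0264  0.1545  0.    ] 9.706116198995902
ydir [-0.0268  0.1542  0.    ] 9.86886358729892
line top [0.5115 0.1216 0.074 ] [0.4834 0.1168 0.074 ]
pointer [0.5224 0.1247 0.033 ] [0.5246 0.1252 0.033 ] (array([0.5228, 0.1255, 0.0306]), np.float64(0.001146234479621768))
stopper (array([ 0.5005, -0.3596,  0.1105]), np.float64(0.0026202423632660913)) [ 0.4999 -0.3598  0.113 ] [ 0.5032 -0.3579  0.113 ]
bulb (array([ 0.5007, -0.3597,  0.029 ]), np.float64(0.0017243620010042456)) [ 0.5003 -0.3598  0.031 ] [ 0.5025 -0.3587  0.031 ]
[[-0.9478  0.319  -0.0006]
 [ 0.319   0.9478 -0.002 ]
 [-0.0001 -0.002  -1.    ]]
```

Emit:
{"name": "carry_out", "arguments": {"series": [[[0,0,0,0,0,-0.164,1],[0,0,0,0,0,-0.164,1],[0,0,0,0,0,-0.164,1],[-0.0154,-0.0548,0,0,0,0,1],[-0.0154,-0.0548,0,0,0,0,1],[-0.0154,-0.0548,0,0,0,0,1],[-0.0154,-0.0548,0,0,0,0,1],[-0.0154,-0.0548,0,0,0,0,1],[-0.0154,-0.0548,0,0,0,0,1],[-0.0154,-0.0548,0,0,0,0,1]]]}}

```text
t: 1.35
tool_pos: [0.402, 0.3248, 0.2312]
ee_rot: [-0.0, -0.084, 0.997, -0.0]
force: [0.9, 0.9, 1.2]
finger_gap: 0.0854
```

Emit:
{"name": "carry_out", "arguments": {"series": [[[-0.0154,-0.0548,0,0,0,0,1],[-0.0154,-0.0548,0,0,0,0,1],[-0.0154,-0.0548,0,0,0,0,1],[-0.0154,-0.0548,0,0,0,0,1],[0,0,0.04,0,0,0,1],[0,0,0.04,0,0,0,1],[0,0,0,0,0,0,1],[0,0,0,0,0,0,1]]]}}

```text
t: 2.35
tool_pos: [0.4993, 0.1213, 0.1521]
ee_rot: [0.0, -0.084, 0.996, 0.0]
force: [0.1, -0.2, 0.9]
finger_gap: 0.0855
```

```bash
cat >> h.py <<'E'
def to(p,yang=None):
    "tool-frame shift to world point p; turn about tool z for tool y at angle yang (deg)"
    s=sensors.sense(); r=R.from_quat(s['ee_rot'],scalar_first=True); M=r.as_matrix()
    np.set_printoptions(precision=4,suppress=True)
    a=np.degrees(np.arctan2(M[1,1],M[0,1]))
    print('t',s['t'],'pos',s['tool_pos'],'yang',a,'zax',M[:,2],'F',s['force'],'gap',s['finger_gap'],'q',s['qpos'])
    print('shift',r.inv().apply(np.array(p)-s['tool_pos']))
    if yang is not None: print('turn rz',-np.radians((yang-a+90)%180-90))
E
python3 -c "
from h import *
to([.4985,.1198,.046],99.6)"
```

```text
t 2.35 pos [0.4993 0.1213 0.1521] yang 99.60290207855228 zax [ 0.0009  0.0003 -1.    ] F [ 0.1463 -0.236   0.8844] gap 0.08554141126213739 q [-0.3262  0.4462 -0.0003  2.1466  0.0002  0.5478  1.4117]
shift [ 0.0011 -0.0013  0.1061]
turn rz 5.065082588882694e-05
```

Emit:
{"name": "carry_out", "arguments": {"series": [[[0.001,-0.001,0.035,0,0,0,1],[0,0,0.035,0,0,0,1],[0,0,0.025,0,0,0,1],[0,0,0.011,0,0,0,1],[0,0,0,0,0,0,0],[0,0,0,0,0,0,0],[0,0,0,0,0,0,0],[0,0,0,0,0,0,0],[0,0,0,0,0,0,0]]], "grip_force": 20}}

```text
t: 3.48
tool_pos: [0.4985, 0.1198, 0.0462]
ee_rot: [0.001, -0.084, 0.997, 0.0]
force: [-0.7, -0.4, 6.5]
finger_gap: 0.0191
```

```bash
python3 -c "
from h import *
to([.491,.1642,.046],99.6)"
```

```text
t 3.475 pos [0.4985 0.1198 0.0462] yang 99.58822595414046 zax [ 0.0014  0.0003 -1.    ] F [-0.6503 -0.3573  6.4533] gap 0.019147272606322225 q [-0.3227  0.6329 -0.0022  2.1995  0.0049  0.3078  1.409 ]
shift [0.     0.045  0.0002]
turn rz -0.00020549586652976535
```

Emit:
{"name": "carry_out", "arguments": {"series": [[[0,0,-0.002,0,0,0,0],[0,0.01,0,0,0,0,0],[0,0.015,0,0,0,0,0],[0,0.012,0,0,0,0,0],[0,0.008,0,0,0,0,0],[0,0,0,0,0,0,0],[0,0,0,0,0,0,0]]]}}

```text
t: 4.35
tool_pos: [0.4903, 0.1668, 0.0464]
ee_rot: [0.0, -0.085, 0.996, 0.001]
force: [4.1, 2.3, -21.8]
finger_gap: 0.0197
```

```bash
python3 -c "
from h import *
to([.491,.1642,.046],99.6)"
```

```text
t 4.35 pos [0.4903 0.1668 0.0464] yang 99.70582959719991 zax [ 0.0004  0.0018 -1.    ] F [  4.1187   2.2581 -21.7806] gap 0.019709223928563988 q [-0.4197  0.6359  0.0071  2.1881 -0.0183  0.3166  1.3436]
shift [-0.0003 -0.0027  0.0004]
turn rz 0.0018470749171978773
```

Emit:
{"name": "carry_out", "arguments": {"series": [[[0,-0.0025,0.0015,0,0,0,0],[0,0,0,0,0,0,0],[0,0,0,0,0,0,0]]]}}

```text
t: 4.72
tool_pos: [0.4911, 0.1624, 0.0463]
ee_rot: [0.0, -0.084, 0.996, 0.0]
force: [2.1, 3.1, -5.5]
finger_gap: 0.0196
```

```bash
python3 -c "
from h import *
to([.491,.1642,.046],99.6)"
```

```text
t 4.725 pos [0.4911 0.1624 0.0463] yang 99.6168957166189 zax [ 0.0009  0.0008 -1.    ] F [ 2.0594  3.1256 -5.5356] gap 0.019599150947388077 q [-0.4125  0.6357  0.0078  2.1897 -0.0162  0.3152  1.3479]
shift [-0.0002  0.0018  0.0003]
turn rz 0.0002948858844838083
```

Emit:
{"name": "carry_out", "arguments": {"series": [[[0,0.0015,0,0,0,0,0],[0,0,0,0,0,0,0],[0,0,0,0,0,0,0.5],[0,0,0,0,0,0,1],[0,0,0,0,0,0,1],[0,0,0,0,0,0,1],[0,0,-0.04,0,0,0,1],[0,0,-0.06,0,0,0,1],[0,0,-0.06,0,0,0,1],[0,-0.06,0,0,0,0,1]]]}}

```text
t: 5.98
tool_pos: [0.5043, 0.11, 0.2109]
ee_rot: [0.006, -0.089, 0.996, 0.003]
force: [1.6, -1.0, -0.3]
finger_gap: 0.0853
```

Emit:
{"name": "carry_out", "arguments": {"series": [[[0,-0.06,0,0,0,0,1],[0,-0.06,0,0,0,0,1],[0,-0.06,0,0,0,0,1],[0,-0.06,0,0,0,0,1]]]}}

```text
t: 6.48
tool_pos: [0.5404, -0.1344, 0.2058]
ee_rot: [-0.0, -0.084, 0.996, 0.0]
force: [0.0, 0.7, -0.5]
finger_gap: 0.0851
```

```bash
python3 - <<'E'
from h import *
to([.5012,-.3592,.2],9.6)
A=imaging.grab_frame('scene'); B=imaging.grab_frame('top')
for n,i in(('scene',A),('top',B)): cv2.imwrite(f'pics/{n}1.png',i[:,:,::-1])
f=lambda i,x,y,w,h,k: cv2.resize(i[y:y+h,x:x+w],(w*k,h*k),interpolation=cv2.INTER_CUBIC)
cv2.imwrite('pics/c3.png',np.hstack([f(A,275,175,65,50,6),f(B,195,215,65,50,6)])[:,:,::-1])
E
```

```text
t 6.475 pos [ 0.5404 -0.1344  0.2058] yang 99.59444772330652 zax [-0.0001  0.0003 -1.    ] F [ 0.0354  0.7236 -0.4653] gap 0.08514229595752751 q [ 0.1119  0.4144  0.0671  2.0158 -0.0417  0.7127  1.9431]
shift [ 0.0761 -0.2151  0.0058]
turn rz 1.5706994212856136
```

View pics/c3.png

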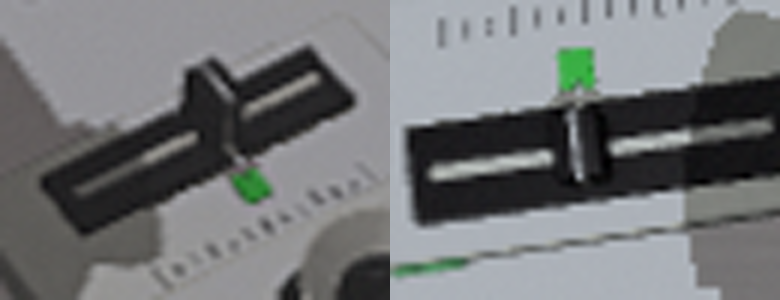

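The pointer now stands just below the green tile: top-crop pointer at (577,97), tile at (577,68); scene crop pointer at (237,160), tile at (252,185). I'll check this numerically while I turn for the flask.

Emit:
{"name": "carry_out", "arguments": {"series": [[[0,0,0,0,0,0.1745,1],[0,0,0,0,0,0.1745,1],[0,0,0,0,0,0.1745,1],[0,0,0,0,0,0.1745,1],[0,0,0,0,0,0.1745,1],[0,0,0,0,0,0.1745,1],[0,0,0,0,0,0.1745,1],[0,0,0,0,0,0.1745,1],[0,0,0,0,0,0.1745,1],[0,0,0,0,0,0,1]]]}}

```text
t: 7.82
tool_pos: [0.5402, -0.1318, 0.2055]
ee_rot: [-0.0, 0.644, 0.765, -0.0]
force: [-0.2, -0.0, 0.2]
finger_gap: 0.0855
```

```bash
python3 - <<'E'
from h import *
to([.5012,-.3592,.2],9.6)
A=cv2.imread('pics/scene1.png')[:,:,::-1];B=cv2.imread('pics/top1.png')[:,:,::-1]
ga=blob(A,(45,120,80),(80,255,255),(275,175,340,225))[0]; gb=blob(B,(45,120,80),(80,255,255),(195,215,260,255))[0]
T=lambda x,y:((x-390+.5)/6-.5+195,(y+.5)/6-.5+215)
S=lambda x,y:((x+.5)/6-.5+275,(y+.5)/6-.5+175)
yd=np.array([-.1668,.986,0])
m=plane('top',gb,.032); ms=plane('scene',ga,.032); print(m,ms)
for p in(plane('top',T(572,108),.074),plane('top',T(582,180),.074),plane('top',T(577,97),.033)): print(p,(p-m)@yd)
p=plane('scene',S(237,158),.033); print(p,(p-ms)@yd)
E
```

```text
t 7.825 pos [ 0.5402 -0.1318  0.2055] yang 9.755944822044713 zax [-0.001   0.0001 -1.    ] F [-0.2439 -0.0089  0.1569] gap 0.08545329897000772 q [-0.2089  0.4542  0.4978  2.0306 -0.3185  0.7323  0.6563]
shift [-0.2175 -0.0769  0.0055]
turn rz 0.0027217505961169407
[0.525  0.1704 0.032 ] [0.5261 0.1697 0.032 ]
[0.5046 0.1654 0.074 ] -0.0015286936919297017
[0.4765 0.1603 0.074 ] -0.0019094623396416468
[0.5129 0.1693 0.033 ] 0.0009115224307040005
[0.5079 0.1706 0.033 ] 0.0039748660208854
```

Emit:
{"name": "carry_out", "arguments": {"series": [[[-0.0544,-0.0192,0,0,0,0,1],[-0.0544,-0.0192,0,0,0,0,1],[-0.0544,-0.0192,0,0,0,0,1],[-0.0543,-0.0193,0,0,0,0,1],[0,0,0.02,0,0,0,1],[0,0,0,0,0,0,1],[0,0,0,0,0,0,1]]]}}

```text
t: 8.7
tool_pos: [0.5015, -0.3587, 0.1859]
ee_rot: [-0.0, 0.644, 0.765, 0.0]
force: [0.0, 0.0, 0.4]
finger_gap: 0.0852
```

```bash
python3 - <<'E'
from h import *
to([.5012,-.3592,.062],9.6)
E
```

```text
t 8.7 pos [ 0.5015 -0.3587  0.1859] yang 9.768520657721345 zax [ 0.0001  0.001  -1.    ] F [0.0333 0.0409 0.3942] gap 0.08523376671363726 q [ 0.2224  0.5502  0.467   1.9129 -0.3503  0.7593  1.0579]
shift [-0.0005 -0.0004  0.1239]
turn rz 0.002941240334863874
```

Emit:
{"name": "carry_out", "arguments": {"series": [[[-0.0005,-0.0004,0.04,0,0,0,1],[0,0,0.04,0,0,0,1],[0,0,0.03,0,0,0,1],[0,0,0.014,0,0,0,1],[0,0,0,0,0,0,0.5],[0,0,0,0,0,0,0],[0,0,0,0,0,0,0],[0,0,0,0,0,0,0],[0,0,0,0,0,0,0]]], "grip_force": 50}}

```text
t: 9.82
tool_pos: [0.5014, -0.361, 0.063]
ee_rot: [0.001, 0.646, 0.764, 0.0]
force: [-0.4, 0.6, 5.5]
finger_gap: 0.023
```

Emit:
{"name": "carry_out", "arguments": {"series": [[[0,0,-0.01,0,0,0,0],[0,0,-0.03,0,0,0,0],[0,0,-0.05,0,0,0,0],[0,0,-0.05,0,0,0,0],[0,0,-0.02,0,0,0,0],[0,0,0,0,0,0,0],[0,0,0,0,0,0,0]]]}}

```text
t: 10.7
tool_pos: [0.4998, -0.3595, 0.2206]
ee_rot: [-0.001, 0.645, 0.764, -0.0]
force: [-1.0, 0.3, -1.7]
finger_gap: 0.0231
```

```bash
python3 - <<'E'
from h import *
to([.6349,.1824,.22],9.6)
A=imaging.grab_frame('scene'); B=imaging.grab_frame('top')
for n,i in(('scene',A),('top',B)): cv2.imwrite(f'pics/{n}2.png',i[:,:,::-1])
f=lambda i,x,y,w,h,k: cv2.resize(i[y:y+h,x:x+w],(w*k,h*k),interpolation=cv2.INTER_CUBIC)
cv2.imwrite('pics/c4.png',np.hstack([f(A,60,130,130,170,3),f(B,370,150,130,170,3)])[:,:,::-1])
E
```

```text
t 10.7 pos [ 0.4998 -0.3595  0.2206] yang 9.610975233463328 zax [-0.002   0.0016 -1.    ] F [-1.0355  0.3155 -1.687 ] gap 0.02307515327693721 q [ 0.1977  0.5101  0.5022  1.8872 -0.3249  0.8279  1.037 ]
shift [0.5118 0.2237 0.0012]
turn rz 0.00019155396011011773
```

View pics/c4.png

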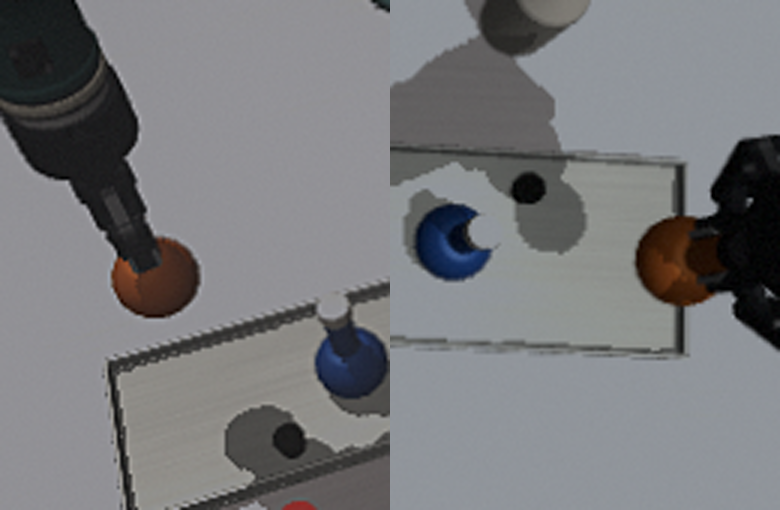

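The amber flask is held upright by its neck above the tray, with its bulb at scene-crop (155,278) and top-crop (683,260). The blue flask and the spare stopper have not moved.

Emit:
{"name": "carry_out", "arguments": {"series": [[[0.0256,0.0112,0,0,0,0,0],[0.0512,0.0224,0,0,0,0,0],[0.0512,0.0224,0,0,0,0,0],[0.0512,0.0224,0,0,0,0,0],[0.0512,0.0224,0,0,0,0,0],[0.0512,0.0224,0,0,0,0,0],[0.0512,0.0224,0,0,0,0,0],[0.0512,0.0224,0,0,0,0,0],[0.0512,0.0224,0,0,0,0,0],[0.0512,0.0224,0,0,0,0,0]]]}}

```text
t: 12.05
tool_pos: [0.6289, 0.1562, 0.2203]
ee_rot: [-0.001, 0.645, 0.764, -0.001]
force: [0.8, -0.8, 0.0]
finger_gap: 0.0235
```

Emit:
{"name": "carry_out", "arguments": {"series": [[[0.0254,0.0109,0,0,0,0,0],[0,0,0,0,0,0,0],[0,0,0,0,0,0,0],[0,0,0,0,0,0,0],[0,0,0,0,0,0,0]]]}}

```text
t: 12.68
tool_pos: [0.6359, 0.1795, 0.222]
ee_rot: [0.0, 0.646, 0.763, -0.0]
force: [0.3, -0.3, -1.5]
finger_gap: 0.0234
```

```bash
python3 - <<'E'
from h import *
A=imaging.grab_frame('scene'); B=imaging.grab_frame('top')
to([.6349,.1824,.16],9.6)
for n,i in(('scene',A),('top',B)): cv2.imwrite(f'pics/{n}3.png',i[:,:,::-1])
p=sensors.sense()['tool_pos']-[0,0,.032]
a=proj('scene',p)[0].astype(int); b=proj('top',p)[0].astype(int); print(a,b)
f=lambda i,c,k: cv2.resize(i[c[1]-50:c[1]+50,c[0]-32:c[0]+33],(65*k,100*k),interpolation=cv2.INTER_CUBIC)
cv2.imwrite('pics/c5.png',np.hstack([f(A,a,6),f(B,b,6)])[:,:,::-1])
E
```

```text
t 12.775 pos [0.6359 0.1805 0.222 ] yang 9.516136986003971 zax [ 0.0001 -0.     -1.    ] F [-0.6039 -0.0264 -1.3811] gap 0.023141197266068725 q [-0.6772  0.5641  0.4947  1.7846 -0.3363  0.8773  0.1364]
shift [ 0.0021 -0.0007  0.062 ]
turn rz -0.0014636857148766886
[344 198] [213 165]
```

View pics/c5.png

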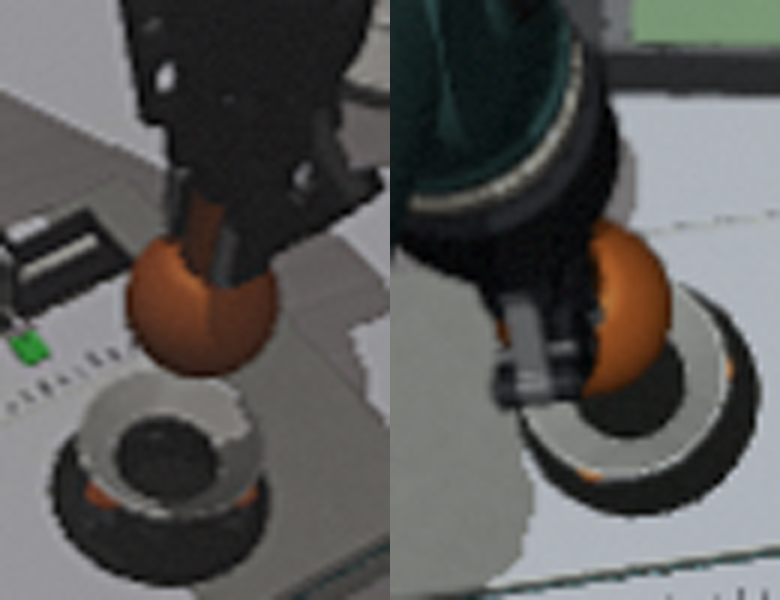

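```bash
python3 - <<'E'
from h import *
A=cv2.imread('pics/scene3.png')[:,:,::-1];B=cv2.imread('pics/top3.png')[:,:,::-1]
a=((202.5)/6-.5+344-32,(301.5)/6-.5+198-50)
to([.6349,.1824,.16])
print('scene bulb ray',plane('scene',a,.19),plane('scene',a,.187))
p=np.array([.6359,.1805,.190]); print('pred top',(proj('top',p)[0]-[213-32,165-50])*6+[390,0],'pred scene',(proj('scene',p)[0]-[344-32,198-50])*6)
# circle through amber contour points, top view (clear right edge only) and scene (left/right/bottom)
for n,i,b in(('scene',A,(325,180,365,215)),('top',B,(190,145,235,190))):
    h=cv2.cvtColor(i[b[1]:b[3],b[0]:b[2]],cv2.COLOR_RGB2HSV); m=cv2.inRange(h,(3,140,50),(20,255,255))
    c=max(cv2.findContours(m,0,1)[0],key=cv2.contourArea); (x,y),r=cv2.minEnclosingCircle(c); print(n,x+b[0],y+b[1],r)
    print(plane(n,(x+b[0],y+b[1]),.19), 'pred',proj(n,p)[0])
E
```

```text
t 12.775 pos [0.6359 0.1805 0.222 ] yang 9.516136986003971 zax [ 0.0001 -0.     -1.    ] F [-0.6039 -0.0264 -1.3811] gap 0.023141197266068725 q [-0.6772  0.5641  0.4947  1.7846 -0.3363  0.8773  0.1364]
shift [ 0.0021 -0.0007  0.062 ]
scene bulb ray [0.6354 0.1818 0.19  ] [0.6334 0.1833 0.187 ]
pred top [583.3876 301.1593] pred scene [197.309  300.3213]
scene 345.1070041656494 197.5194549560547 12.402918815612793
[0.6346 0.1818 0.19  ] pred [344.8848 198.0535]
top 215.0 166.0 14.14223575592041
[0.6342 0.1767 0.19  ] pred [213.2313 165.1932]
```

The bulb ray puts the flask within about 1 mm of the cradle axis. I'll lower it to just above the seat.

Emit:
{"name": "carry_out", "arguments": {"series": [[[0.0005,0,0.02,0,0,0,0],[0,0,0.03,0,0,0,0],[0,0,0.02,0,0,0,0],[0,0,0.01,0,0,0,0],[0,0,0,0,0,0,0],[0,0,0,0,0,0,0]]]}}

```text
t: 13.52
tool_pos: [0.6367, 0.1819, 0.1426]
ee_rot: [0.001, 0.646, 0.764, 0.001]
force: [0.2, -0.0, -1.7]
finger_gap: 0.0228
```

Emit:
{"name": "carry_out", "arguments": {"series": [[[0,0,0.003,0,0,0,0],[0,0,0.003,0,0,0,0],[0,0,0.003,0,0,0,0],[0,0,0,0,0,0,0],[0,0,0,0,0,0,0]]]}}

```text
t: 14.15
tool_pos: [0.6359, 0.1816, 0.1333]
ee_rot: [0.0, 0.646, 0.764, 0.0]
force: [-1.3, -0.7, 4.3]
finger_gap: 0.023
```

```bash
python3 - <<'E'
from h import *
to([.6349,.1824,.1335],9.6)
E
```

```text
t 14.15 pos [0.6359 0.1816 0.1333] yang 9.585578916880287 zax [ 0.0002 -0.     -1.    ] F [-1.2972 -0.6656  4.2907] gap 0.02300540000094013 q [-0.6343  0.6661  0.4324  1.8423 -0.4032  0.7206  0.1913]
shift [ 0.0009 -0.0009 -0.0002]
turn rz -0.00025169538214278906
```

Emit:
{"name": "carry_out", "arguments": {"series": [[[0,0,0.002,0,0,0,0],[0,0,0.002,0,0,0,0],[0,0,0.002,0,0,0,0],[0,0,0.002,0,0,0,0],[0,0,0.002,0,0,0,0],[0,0,0,0,0,0,0],[0,0,0,0,0,0,0],[0,0,0,0,0,0,0]]]}}

```text
t: 15.15
tool_pos: [0.636, 0.1816, 0.1236]
ee_rot: [0.0, 0.646, 0.764, 0.0]
force: [-2.3, -1.4, 8.6]
finger_gap: 0.0235
```

Emit:
{"name": "carry_out", "arguments": {"series": [[[0,0,0.002,0,0,0,0],[0,0,0.001,0,0,0,0],[0,0,0,0,0,0,0],[0,0,0,0,0,0,0],[0,0,0,0,0,0,0]]]}}

```text
t: 15.78
tool_pos: [0.636, 0.1816, 0.1209]
ee_rot: [-0.0, 0.646, 0.764, 0.0]
force: [-2.6, -0.7, 9.1]
finger_gap: 0.0232
```

```bash
python3 - <<'E'
from h import *
A=imaging.grab_frame('scene'); B=imaging.grab_frame('top')
to([.6349,.1824,.1185],9.6)
for n,i in(('scene',A),('top',B)): cv2.imwrite(f'pics/{n}4.png',i[:,:,::-1])
f=lambda i,x,y,w,h,k: cv2.resize(i[y:y+h,x:x+w],(w*k,h*k),interpolation=cv2.INTER_CUBIC)
cv2.imwrite('pics/c6.png',np.hstack([f(A,265,165,130,110,4),f(B,195,150,65,110,4)])[:,:,::-1])
E
```

```text
t 15.875 pos [0.636  0.1816 0.1209] yang 9.584977884558198 zax [ 0.0002  0.0002 -1.    ] F [-3.4511 -1.5364  9.5734] gap 0.023337077669910514 q [-0.627   0.6814  0.4222  1.8482 -0.413   0.6991  0.1996]
shift [ 0.001  -0.0009  0.0024]
turn rz -0.0002621853750742513
```

View pics/c6.png

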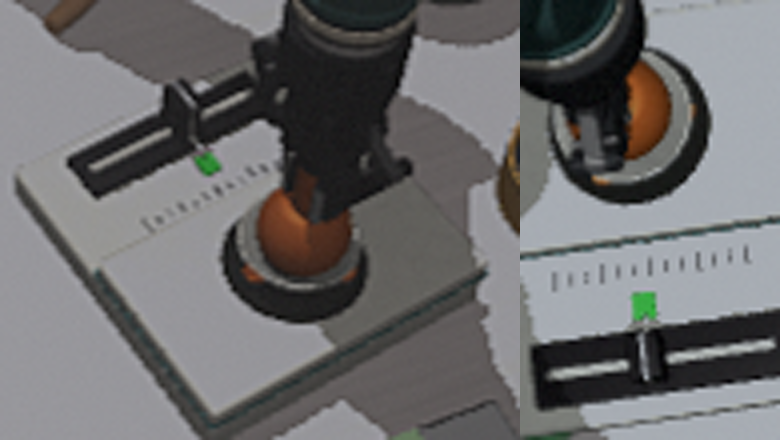

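The flask sits upright in the ring, and the pointer is still at the tile (crop (208,150) against (208,162) in the scene view). I'll ease out the side load and press about 2 mm further.

Emit:
{"name": "carry_out", "arguments": {"series": [[[0,-0.001,0.001,0,0,0,0],[0,0,0.001,0,0,0,0],[0,0,0,0,0,0,0],[0,0,0,0,0,0,0],[0,0,0,0,0,0,0],[0,0,0,0,0,0,0]]]}}

```text
t: 16.62
tool_pos: [0.6358, 0.1815, 0.1193]
ee_rot: [0.001, 0.646, 0.764, 0.001]
force: [-2.3, -1.9, 10.7]
finger_gap: 0.0232
```

```bash
python3 - <<'E'
from h import *
F=[];P=[]
for i in range(10):
    imaging.grab_frame('top'); s=sensors.sense(); F.append(s['force']);P.append(s['tool_pos'])
print(np.mean(F,0),np.std(F,0)); to([.6349,.1824,.1185],9.6); print(np.mean(P,0))
A=imaging.grab_frame('scene'); cv2.imwrite('pics/scene5.png',A[:,:,::-1])
E
```

```text
[-2.51623022 -1.56088531 10.81393709] [0.72652227 0.44793944 0.36669514]
t 17.125 pos [0.6359 0.1815 0.1193] yang 9.574140881426146 zax [ 0.002   0.0005 -1.    ] F [-2.7373 -1.2765 10.3172] gap 0.0231925060302324 q [-0.6263  0.6826  0.4207  1.8506 -0.4147  0.6936  0.2009]
shift [ 0.0011 -0.0008  0.0008]
turn rz -0.00045132676077727066
[0.6358 0.1815 0.1193]
```

```bash
python3 - <<'E'
from h import *
c=np.array([.6349,.1824]); cam=imaging.camera_info('scene')['origin'][:2]; d=(cam-c)/np.linalg.norm(cam-c)
for z in(0,.012,.014,.016,.018): print(z,proj('scene',[*(c+.042*d),.091-z])[0])
for n in(0,3,4,5):
    g=cv2.cvtColor(cv2.imread(f'pics/scene{n}.png'),cv2.COLOR_BGR2GRAY).astype(float)
    print(n); print(g[218:248,336:346].mean(1).astype(int), g[218:248,330:336].mean(1).astype(int))
E
```

```text
0 [337.38777579 233.91871551]
0.012 [336.81939013 236.50191725]
0.014 [336.72561423 236.92808267]
0.016 [336.63210807 237.35301439]
0.018 [336.53887051 237.77671771]
0
[ 58  39  38  34  33  33  34  37  37  37  37  34  37  75  97 113  66  34
  36  37  36  33  33  33  34  31  26  54 140 145] [ 87  70  59  55  48  43  42  45  50  53  61  73  94  96  82  48  34  34
  34  33  33  34  34  34  32  35  81 139 143 140]
3
[ 59  37  36  31  30  30  32  35  35  36  36  34  35  58  68  90  55  32
  33  33  32  31  32  32  32  30  26  55 135 144] [ 91  72  61  56  48  42  41  45  50  54  62  76 100 101  86  49  34  34
  33  32  32  34  33  35  31  36  86 148 152 150]
4
[ 62  69  74  71  69  66  63  61  60  57  53  50  47  44  40  37  49  58
 112  60  27  29  31  31  31  30  26  57 141 151] [ 70  69  68  67  65  62  59  56  53  49  49  48  48  55  64  82  97  83
  45  30  31  32  33  33  32  36  86 148 153 150]
5
[ 58  62  75  73  69  67  64  63  59  57  54  51  48  45  42  39  43  54
 100  71  35  29  30  31  31  30  27  57 141 151] [ 71  70  69  68  65  63  61  57  52  49  50  50  48  47  61  73  92  93
  58  32  30  31  34  33  32  36  86 148 152 150]
```

View pics/scene5.png

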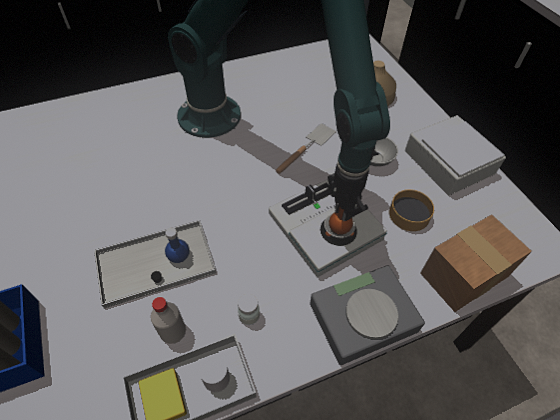

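The flask is held down in the ring at (341,225), the pointer is at the tile (317,205), and the visible bystanders stand where they were. I'll hand in now.

```bash
python3 -c "
from station import order,sensors
print(order.hand_in()); s=sensors.sense(); print(s['t'],s['tool_pos'],s['force'])"
```

```text
the job is handed in; nothing more can be done
None
the job is handed in; nothing more can be done
```

I moved the speed slider about 45 mm into the green, then took the amber flask by its neck and pressed it down in the cradle. I handed in at about 17 s, still holding it there with a 50 N grip setting.

**Slider:** the last pictures show the pointer at the green tile. Four camera readings put the offset from the tile's middle between -1.9 and +4.0 mm, against a limit of 7 mm. They disagree by about 6 mm, though all are inside the zone.

**Press depth:** three estimates of how far the ring is pressed, with the stop at 18 mm, do not fully agree:

| Method | Depth |
|---|---|
| Shift of the ring's rim in the pictures | about 15 mm |
| Arm height | about 14 mm |
| Spring force (about 12.5 N) | about 16.5–17 mm |

A final side load of about 3 N remained. A 1 mm sideways correction did not clear it.

**Bystanders:** none visibly moved in the last picture.

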